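# Set the slice length on a bread-slicing guide and clamp it

### The arm

A 7-joint arm with a two-finger parallel gripper is mounted at the origin on a cart in front of the work surface, level with it; the furniture and walls round the work are solid. World frame = base frame: x ahead of the robot, y to its left, z up, the work surface at z = 0. Lengths are in mm, angles in rad, forces in N, time in s.
With the tool pointing down it reaches from about 400 to 925 mm from the base axis. Payload 4.1 kg.
Tool frame: the origin (TCP) lies midway between the tips of the shut fingers; the grasp point (between the pads) lies 19 mm behind it (env.grip_point_offset is the distance from the TCP to the grasp point, in mm); z points along the fingers, y is the line along which they close (so a half turn about z gives the same grasp; the last joint's range is limited). The gripper opens to 85 mm and grips with 20 to 120 N. Pads are 22 mm wide; open, the fingers measure 114 mm over their backs; the gripper's body (76 mm by 85 mm) begins 54 mm behind the grasp point. The pads swing forward as they close: fully open they stand 13 mm farther back than shut.
Start: joints at [-1.409, 0.398, 0.045, 1.537, -0.019, 1.207, -0.051], TCP at [167.582, 628.06, 231.347] pointing down, gripper open.
Joint ranges: [-2.82, 2.82], [-0.49, 2.23], [-1.37, 1.46], [0, 2.46], [-1.36, 4.5], [0.23, 2], [-2.94, 2.94]. Speed limits (rad/s): [2.57, 2.57, 3.14, 3.14, 3.14, 3.14, 3.14].

### API

Orientations are given as a unit quaternion [w, x, y, z].
In Python, from plant import env, eyes, hand_in gives the robot as it stands. The module is installed in compiled form; this text tells all that it offers.
- The arm moves only by the tool play_rows, never from a script. Its argument "steps" is a list of rows, each an object with "dr": the turn, a rotation vector about the tool's x, y, z in degrees, a list of three; "dp": the shift along the tool's x, y, z in m, a list of three; "hand": the closure, from 0 (fully open) to 1 (shut). In form: [{"dr": [wx, wy, wz], "dp": [dx, dy, dz], "hand": hand}, ...]. A call has exactly 10 rows; each row is the pose to reach, as a shift and turn from the pose commanded when the call began, along the tool's axes at that moment; what a row does not reach only later rows make up. A row lasts 1/8 s, in which the tool goes at most 62.5 mm and 10.7 degrees, less where a joint would pass 70% of its speed; a pose out of reach is approached as far as the arm can. A call with a gripper value outside its range is refused whole. The fingers move at their own pace and stop on an object; "force" is the grip in N (left out, the last holds). Time passes only in rows, so rows that repeat a pose let the fingers close, or fill a call up. It gives the time, the measured TCP pose, the force, the opening and the grip force at its end, in the units of the state.
- env.read_state(): the state, without advancing time (a new reading comes with each control period).
- eyes.read_camera(name): name is "side" or "top" or "wrist"; returns the picture (420x560x3 uint8, red, green, blue); there is no depth.
- eyes.camera_params(name): a dict with "camera_matrix" (3x3 intrinsics, pixels), "D" ([k1, k2, p1, p2, k3] as OpenCV has them; the pictures are not rectified), "camera_from_world" (4x4, takes a point from world to camera coordinates); the wrist camera has in their place "hand_eye" (4x4, takes a point from camera to tool coordinates, whose origin is the TCP and whose axes are the flange's). Camera axes: x right, y down, z forward; pixel columns grow to the right and rows downward; lengths in mm; the calibration is good to about 2 mm. A picture is of the moment at which its call begins: read the wrist's pose just before it. camera_params takes no time and is no camera call.
- hand_in(): hands the job in; it is judged then, once.
The state is a dict: "clock": time; "joint_positions": joint angles; "joint_velocities": joint speeds; "tau": joint torques, N m; "ee_pos": TCP position; "tool_rot": TCP orientation; "ft_force": force on the tool from outside, world axes, zero at the start; "wrist_torque": the same for the moment, N m; "opening": opening from 0.0 (shut) to 1.0 (fully open); "grip_force": force on a finger pad.
Only numpy, scipy, OpenCV 4.12 (cv2) and the standard library are available. Lean on these libraries where they do the work, as an engineer would, in place of code of your own. Each camera call takes 0.05 s, during which the arm holds its last target. There are 200 camera calls.

### The job

Set up the bread-slicing guide: with its sliding leg still at home, wake and zero the readout by pressing its keys one at a time, first the round key, then the square one, then the long one, each right down and let up again. Then draw the spring-loaded leg out by its T-bar until its pointer lines up with the mark clip on the scale, and only then, while holding the leg there, swing its open cam lever shut against the rib. Finish still holding: keep the lever shut and the leg gripped with its pointer at the mark, do not let go, and leave the herb jar, the shaker and the egg cup where they stand.

Things in the scene. Friction and masses are not known exactly. Their poses are not given: they have to be found in the camera images.
- guide: bread-slicing guide, fixed to the worktop: light wooden board 170 (x) x 295 (y) x 14 mm, its origin on the worktop, 100 mm from its -y end and midway across. The leg slides along the board's +y (roughly to the robot's left), between two low rails 20 mm high that end 25 mm from the axis. Knife-slot posts, 76 mm high, stand at y = -7 to -17 mm
- leg_part (a joint): how far the leg is drawn out along the guide's +y: 0 home, 0.09 m its stop. A spring pulls it home with 3 N at 0 and about 5 N at 0.08, also when the lever is shut: it runs home when let go
- leg_grip (a point): where to hold the leg from above: on its centre line, 45 mm above the worktop, fingers either side (closing along the guide's x), midway across the 22 mm that the rib and the shut lever make together; 11 mm to -y of the T-bar's inner face. The leg's flat tongue is below, its top 23 mm above the worktop
- t_bar (a point): middle of the inner (-y) face of the wooden T-bar across the leg's far end: 116 mm wide in guide x, 10 mm thick, from 16 to 56 mm above the worktop. Push it from inside, towards +y, with the fingers to draw the leg out
- rib (a point): top middle of the upright aluminium rib along the leg: 8 mm thick, 82 mm long in y, its faces at guide x = +3 and +11 mm, 57 mm high. At its home end stands the leg's fence plate, 116 mm wide, 70 mm high, 74 mm to -y of leg_grip
- lever_part (a joint): angle of the black cam lever on the leg, a flat arm 8 mm thick, 58 mm long, 29 to 57 mm above the worktop, its upright pivot 55 mm to -y of leg_grip at guide x = -7 mm: 0 shut, along the rib; at first 0.24 to 0.36 rad open, tip swung out to guide -x, up to 32 mm from the centre line. Stays where left; about 2 N at the tip moves it
- lever_tip (a point): end of the cam lever, at mid-height, 43 mm above the worktop
- leg_pointer (a point): point of the small dark steel wedge on the guide's -x end of the T-bar, 21 mm above the worktop, moving with the leg; 16 mm to +y of leg_grip
- mark_clip: the mark: small dark steel clip with a wedge that points to the guide's +x, 6 mm high, fixed somewhere on the scale along the board's -x edge. Origin at the wedge's point, underside; its axes are parallel to the guide's. The leg is at the mark when leg_pointer has the same y as this in these axes (within 4 mm); the leg is then drawn out 35 to 75 mm
- readout: fixed white readout box 205 (x) x 66 (y) x 20 mm with a blank dark display at its +x end; origin under its centre. Three keys in a row along its x, 52 mm apart, in any order
- round_key (a point): centre of the top of the round key: grey plastic, a disc of 28 mm diameter, its top 14 mm above the readout's top (34 mm above the worktop) when up; pressed straight down
- round_cap (a joint): travel of the round key: 0 up, 0.006 m fully down; spring, about 2.2 N to start and 5 N fully down; springs back by itself. Counts as pressed beyond 0.004
- square_key (a point): centre of the top of the square key: grey plastic, 25 x 25 mm, its top 14 mm above the readout's top (34 mm above the worktop) when up; pressed straight down
- square_cap (a joint): travel of the square key: 0 up, 0.006 m fully down; spring, about 2.2 N to start and 5 N fully down; springs back by itself. Counts as pressed beyond 0.004
- long_key (a point): centre of the top of the long key: grey plastic, a bar of 16 (x) x 44 (y) mm, its top 14 mm above the readout's top (34 mm above the worktop) when up; pressed straight down
- long_cap (a joint): travel of the long key: 0 up, 0.006 m fully down; spring, about 2.2 N to start and 5 N fully down; springs back by itself. Counts as pressed beyond 0.004
- herb_jar: small white lidded jar, 47 mm wide and 78 mm high, a bystander; origin under its centre
- shaker: glass shaker with a grey cap, 44 mm wide, 90 mm high, a bystander; origin under its centre
- eggcup: white egg cup, 49 mm wide, 52 mm high, a bystander; origin under its centre

How it is judged:
By the outcome, as a careful person would: the job done as asked, in the order asked, and still so for the second after the job is handed in, while the arm keeps its last pose, push and grip.
It also fails if it takes over 48 s, if anything falls off the work surface, if the arm or the gripper's body presses on something with over 40 N, if the wrist force passes 120 N, or if a joint passes its speed limit or range.

## Working session

There is one attempt and no reset: what is moved stays moved. The work goes in short steps, Python scripts to look and compute and a tool call to move; the robot and the scene stay as the last step left them, time stands still between calls to the robot, and variables do not carry over. Pictures are saved under pics/ and viewed, at most 10 in all, crops included, and the job is handed in when it is done.

Besides the shell and the picture viewer there is one more tool, called after ">>>" as name(argument=value, ...) on one line, values as JSON. play_rows: Moves the arm, as the interface text tells. Its arguments: {"type":"object","properties":{"steps":{"type":"array"},"force":{"type":"number"}},"required":["steps"]}

```bash
mkdir -p pics; python3 - <<'E'
from plant import env, eyes
import cv2,numpy as np
s=env.read_state();print(s['clock'],s['ee_pos'],s['tool_rot'],s['opening'],env.grip_point_offset)
for n in ['top','side']:
    cv2.imwrite(f'pics/{n}0.png',eyes.read_camera(n)[:,:,::-1])
    p=eyes.camera_params(n);print(n,{k:np.round(v,4).tolist() for k,v in p.items()})
print(eyes.camera_params('wrist'))
E
```

```text
0.0 [167.41236672 627.40433792 230.2791499 ] [-5.39260031e-05  1.29971634e-01  9.91517245e-01 -9.61794021e-04] 1.0006092239887368 18.700000000000003
top {'camera_matrix': [[453.6556, 0.0, 283.1603], [0.0, 453.6556, 213.9026], [0.0, 0.0, 1.0]], 'D': [-0.0916, 0.0, 0.0, 0.0, 0.0], 'camera_from_world': [[-0.0186, -0.9998, 0.0072, 17.1878], [-0.9853, 0.0171, -0.17, 584.0292], [0.1698, -0.0102, -0.9854, 1096.91], [0.0, 0.0, 0.0, 1.0]]}
side {'camera_matrix': [[469.8335, 0.0, 286.1148], [0.0, 469.8335, 212.2786], [0.0, 0.0, 1.0]], 'D': [-0.1224, 0.0, 0.0, 0.0, 0.0], 'camera_from_world': [[-0.9971, 0.0754, 0.0031, 581.3641], [0.0554, 0.7598, -0.6478, 22.4554], [-0.0512, -0.6458, -0.7618, 1198.2854], [0.0, 0.0, 0.0, 1.0]]}
{'camera_matrix': array([[311.36483931,   0.        , 282.08978513],
       [  0.        , 311.36483931, 206.89185056],
       [  0.        ,   0.        ,   1.        ]]), 'D': array([-0.01203148,  0.        ,  0.        ,  0.        ,  0.        ]), 'hand_eye': array([[ 4.72065629e-04, -9.55937600e-01, -2.93569551e-01,
         7.53212846e+01],
       [ 9.99999865e-01,  3.87903715e-04,  3.44905724e-04,
        -2.08735853e-01],
       [-2.15831631e-04, -2.93569674e-01,  9.55937655e-01,
        -1.42642464e+02],
       [ 0.00000000e+00,  0.00000000e+00,  0.00000000e+00,
         1.00000000e+00]])}
```

View pics/top0.png

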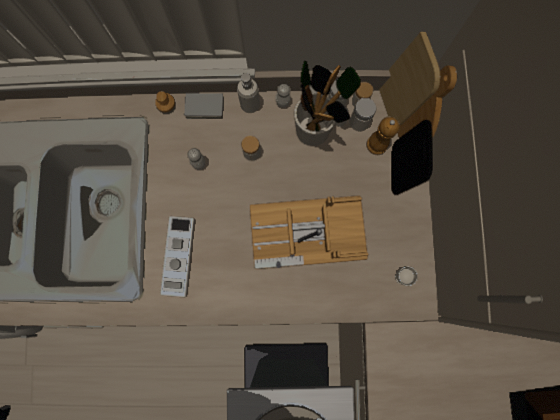

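View pics/side0.png

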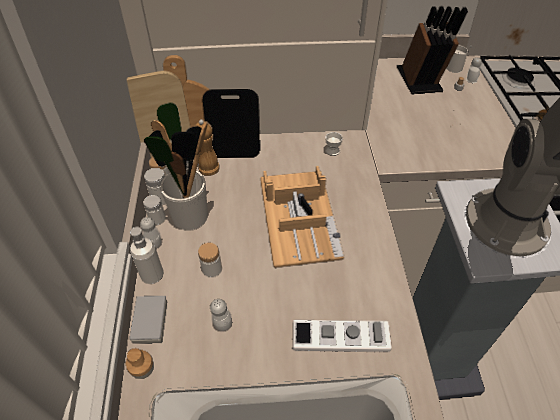

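Top view: the guide spans about (250–367, 197–268), with the T-bar at x≈291, the lever near (310,236) and the scale near (255–303, 263). The readout is at (177,257), with the display at its upper end and the square (177,243), round (175,265) and long (173,285) keys below it.

```bash
cat > h.py <<'E'
import cv2,numpy as np
from plant import env,eyes
from scipy.spatial.transform import Rotation as R
def pose(s):
    q=np.array(s['tool_rot']);T=np.eye(4);T[:3,:3]=R.from_quat([q[1],q[2],q[3],q[0]]).as_matrix();T[:3,3]=s['ee_pos'];return T
def cam(n,s=None):
    p=eyes.camera_params(n)
    T=pose(s)@p['hand_eye'] if n=='wrist' else np.linalg.inv(p['camera_from_world'])
    return p['camera_matrix'],p['D'],T
def ray(c,uv,z):
    K,D,T=c
    n=cv2.undistortPoints(np.array(uv,float).reshape(-1,1,2),K,D).reshape(-1,2)
    d=np.c_[n,np.ones(len(n))]@T[:3,:3].T;o=T[:3,3]
    return o+d*((np.asarray(z)-o[2])/d[:,2])[:,None]
def proj(c,P):
    K,D,T=c;M=np.linalg.inv(T)
    return cv2.projectPoints(np.array(P,float).reshape(-1,1,3),cv2.Rodrigues(M[:3,:3])[0],M[:3,3],K,D)[0].reshape(-1,2)
E
python3 - <<'E'
from h import *
a=cv2.imread('pics/top0.png');b=cv2.imread('pics/side0.png')
A=cv2.resize(a[190:275,240:375],None,fx=4,fy=4,interpolation=cv2.INTER_CUBIC)
B=cv2.resize(a[210:300,155:200],None,fx=4,fy=4,interpolation=cv2.INTER_CUBIC)
C=np.zeros((360,800,3),np.uint8);C[:340,:540]=A;C[:360,560:740]=B
cv2.imwrite('pics/c0.png',cv2.convertScaleAbs(C,alpha=1.3))
# readout box
c=cam('top')
hsv=cv2.cvtColor(a,cv2.COLOR_BGR2HSV);m=((hsv[...,2]>150)&(hsv[...,1]<40)).astype(np.uint8)*255
m[:,:155]=0;m[:,200:]=0;m[:210]=0;m[300:]=0
pts=cv2.findNonZero(cv2.morphologyEx(m,cv2.MORPH_OPEN,np.ones((2,2))))
r=cv2.minAreaRect(pts);bx=cv2.boxPoints(r);print(bx)
P=ray(c,bx,20);print(P.round(1),P.mean(0))
E
```

```text
[[161.72014 294.37885]
 [170.77815 217.38568]
 [193.75426 220.08875]
 [184.69624 297.0819 ]]
[[387.6 318.3  20. ]
 [585.3 298.9  20. ]
 [577.1 238.6  20. ]
 [380.2 259.4  20. ]] [482.55725171 278.80736335  20.        ]
```

View pics/c0.png

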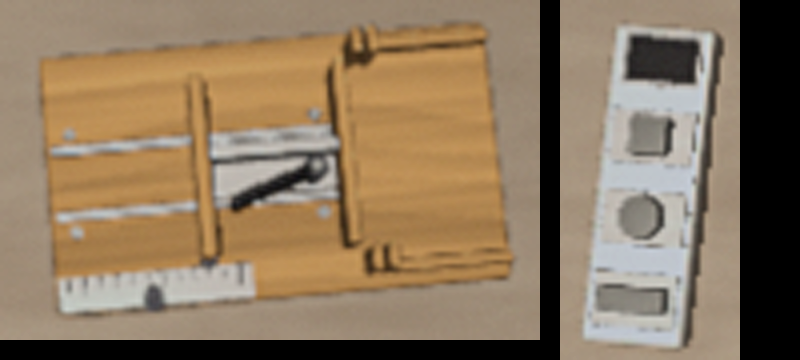

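```bash
python3 - <<'E'
from h import *
c=cam('top');cs=cam('side');print('cam',c[2][:3,3])
f=lambda x,y:(240+x/4,190+y/4); g=lambda x,y:(155+(x-560)/4,210+y/4)
K=ray(c,[g(651,135),g(640,217),g(632,300)],34);print('sq,rd,lg',K.round(1))
B=ray(c,[f(40,60),f(62,312),f(510,272)],14);print('board',B.round(1))
d=B[2]-B[1];print(np.degrees(np.arctan2(-d[1],-d[0])), np.linalg.norm(d), np.linalg.norm(B[0]-B[1]))
d2=B[0]-B[1];th=np.arctan2(d2[1],d2[0]);print('th from x',np.degrees(th))
print('Tbar ends top',ray(c,[f(195,80),f(210,245)],56).round(1))
print('pointer,clip',ray(c,[f(208,263),f(153,286)],[21,18]).round(1))
# rails ends, rib ends top
print('rib',ray(c,[f(212,148),f(330,134)],57).round(1))
E
```

```text
cam [ 389.49512567   18.44388648 1180.06375098]
sq,rd,lg [[514.6 276.1  34. ]
 [462.6 282.2  34. ]
 [410.7 286.5  34. ]]
board [[ 615.6   92.7   14. ]
 [ 451.2   79.7   14. ]
 [ 471.3 -209.    14. ]]
93.97410050422216 289.4267265932177 164.87425029686685
th from x 4.508731930801932
Tbar ends top [[592.9  -7.5  56. ]
 [488.8 -14.7  56. ]]
pointer,clip [[480.4 -14.2  21. ]
 [466.5  21.2  18. ]]
rib [[549.4 -17.2  57. ]
 [556.9 -91.4  57. ]]
```

>>> play_rows(steps=[{"dr": [0, 0, 9], "dp": [-0.047, -0.032, 0.014], "hand": 1}, {"dr": [0, 0, 18], "dp": [-0.094, -0.064, 0.028], "hand": 1}, {"dr": [0, 0, 27], "dp": [-0.14, -0.097, 0.042], "hand": 1}, {"dr": [0, 0, 36], "dp": [-0.187, -0.129, 0.056], "hand": 1}, {"dr": [0, 0, 45], "dp": [-0.234, -0.161, 0.07], "hand": 1}, {"dr": [0, 0, 54], "dp": [-0.281, -0.193, 0.084], "hand": 1}, {"dr": [0, 0, 63], "dp": [-0.328, -0.226, 0.098], "hand": 1}, {"dr": [0, 0, 70.8], "dp": [-0.374, -0.258, 0.11], "hand": 1}, {"dr": [0, 0, 70.8], "dp": [-0.374, -0.258, 0.11], "hand": 1}, {"dr": [0, 0, 70.8], "dp": [-0.374, -0.258, 0.11], "hand": 1}])

```text
clock: 1.35
ee_pos: [462.0, 282.7, 121.0]
tool_rot: [-0.0, 0.68, 0.733, -0.0]
ft_force: [0.0, -0.0, 0.4]
opening: -0.002
grip_force: 0.0
```

```bash
python3 - <<'E'
from h import *
s=env.read_state();T=pose(s);print(s['clock'],T.round(3),s['opening'],s['ft_force'])
cv2.imwrite('pics/w1.png',eyes.read_camera('wrist')[:,:,::-1])
c=cam('wrist',s);print(proj(c,[[514.6,276.1,34],[462.6,282.2,34],[410.7,286.5,34],s['ee_pos']]).round(0))
E
```

```text
1.35 [[-7.50000e-02  9.97000e-01 -1.00000e-03  4.61963e+02]
 [ 9.97000e-01  7.50000e-02  0.00000e+00  2.82716e+02]
 [ 0.00000e+00 -1.00000e-03 -1.00000e+00  1.21013e+02]
 [ 0.00000e+00  0.00000e+00  0.00000e+00  1.00000e+00]] -0.002318175135752085 [ 0.03780508 -0.00322054  0.41050792]
[[349. 225.]
 [283. 213.]
 [217. 203.]
 [283. 265.]]
```

View pics/w1.png

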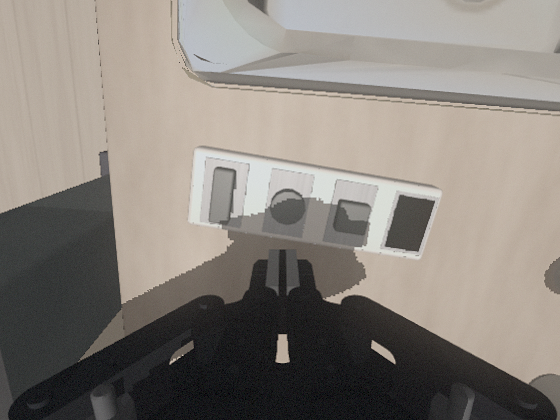

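The wrist view puts the long key at (223,195), the round at (288,206) and the square at (352,216). That is about 5 mm from the top-view estimate, so I'll compare with the side view.

```bash
python3 - <<'E'
from h import *
s=env.read_state()
print(ray(cam('wrist',s),[(352,216),(288,206),(223,195)],34).round(1))
print(ray(cam('side'),[(327,331),(352,331),(378,331)],34).round(1))
E
```

```text
[[515.7 284.8  34. ]
 [465.3 289.   34. ]
 [415.1 293.9  34. ]]
[[519.9 284.4  34. ]
 [468.2 288.6  34. ]
 [414.2 293.2  34. ]]
```

>>> play_rows(steps=[{"dr": [0, 0, 0], "dp": [0.0047, 0.0044, 0.05], "hand": 1}, {"dr": [0, 0, 0], "dp": [0.0047, 0.0044, 0.082], "hand": 1}, {"dr": [0, 0, 0], "dp": [0.0047, 0.0044, 0.09], "hand": 1}, {"dr": [0, 0, 0], "dp": [0.0047, 0.0044, 0.094], "hand": 1}, {"dr": [0, 0, 0], "dp": [0.0047, 0.0044, 0.094], "hand": 1}, {"dr": [0, 0, 0], "dp": [0.0047, 0.0044, 0.094], "hand": 1}, {"dr": [0, 0, 0], "dp": [0.0047, 0.0044, 0.094], "hand": 1}, {"dr": [0, 0, 0], "dp": [0.0047, 0.0044, 0.094], "hand": 1}, {"dr": [0, 0, 0], "dp": [0.0047, 0.0044, 0.094], "hand": 1}, {"dr": [0, 0, 0], "dp": [0.0047, 0.0044, 0.094], "hand": 1}])

```text
clock: 2.65
ee_pos: [466.7, 288.6, 28.1]
tool_rot: [-0.0, 0.68, 0.733, 0.001]
ft_force: [-3.5, 1.9, 7.8]
opening: 0.002
grip_force: 3.7
```

>>> play_rows(steps=[{"dr": [0, 0, 0], "dp": [0, 0, -0.015], "hand": 1}, {"dr": [0, 0, 0], "dp": [0, 0, -0.035], "hand": 1}, {"dr": [0, 0, 0], "dp": [-0.0083, 0.0505, -0.035], "hand": 1}, {"dr": [0, 0, 0], "dp": [-0.0083, 0.0505, -0.035], "hand": 1}, {"dr": [0, 0, 0], "dp": [-0.0083, 0.0505, -0.012], "hand": 1}, {"dr": [0, 0, 0], "dp": [-0.0083, 0.0505, -0.004], "hand": 1}, {"dr": [0, 0, 0], "dp": [-0.0083, 0.0505, 0], "hand": 1}, {"dr": [0, 0, 0], "dp": [-0.0083, 0.0505, 0], "hand": 1}, {"dr": [0, 0, 0], "dp": [-0.0083, 0.0505, 0], "hand": 1}, {"dr": [0, 0, 0], "dp": [-0.0083, 0.0505, 0], "hand": 1}])

```text
clock: 3.9
ee_pos: [516.9, 281.9, 28.1]
tool_rot: [-0.0, 0.68, 0.733, -0.001]
ft_force: [-2.2, -2.6, 4.7]
opening: -0.002
grip_force: 2.5
```

>>> play_rows(steps=[{"dr": [0, 0, 0], "dp": [0, 0, -0.015], "hand": 1}, {"dr": [0, 0, 0], "dp": [0, 0, -0.035], "hand": 1}, {"dr": [0, 0, 0], "dp": [0.0087, -0.052, -0.035], "hand": 1}, {"dr": [0, 0, 0], "dp": [0.0175, -0.102, -0.035], "hand": 1}, {"dr": [0, 0, 0], "dp": [0.0175, -0.102, -0.035], "hand": 1}, {"dr": [0, 0, 0], "dp": [0.0175, -0.102, -0.012], "hand": 1}, {"dr": [0, 0, 0], "dp": [0.0175, -0.102, -0.004], "hand": 1}, {"dr": [0, 0, 0], "dp": [0.0175, -0.102, 0], "hand": 1}, {"dr": [0, 0, 0], "dp": [0.0175, -0.102, 0], "hand": 1}, {"dr": [0, 0, 0], "dp": [0.0175, -0.102, 0], "hand": 1}])

```text
clock: 5.15
ee_pos: [415.0, 293.0, 28.2]
tool_rot: [-0.0, 0.681, 0.733, 0.0]
ft_force: [-1.3, -0.3, 4.5]
opening: -0.002
grip_force: 2.4
```

>>> play_rows(steps=[{"dr": [0, 0, 0], "dp": [0, 0, -0.02], "hand": 1}, {"dr": [0, 0, 0], "dp": [0, 0, -0.06], "hand": 1}, {"dr": [0, 0, 0], "dp": [-0.05, 0.014, -0.09], "hand": 0}, {"dr": [0, 0, 0], "dp": [-0.103, 0.028, -0.12], "hand": 0}, {"dr": [0, 0, 0], "dp": [-0.155, 0.043, -0.122], "hand": 0}, {"dr": [0, 0, 0], "dp": [-0.207, 0.057, -0.122], "hand": 0}, {"dr": [0, 0, 0], "dp": [-0.259, 0.071, -0.122], "hand": 0}, {"dr": [0, 0, 0], "dp": [-0.311, 0.085, -0.122], "hand": 0}, {"dr": [0, 0, 0], "dp": [-0.361, 0.099, -0.122], "hand": 0}, {"dr": [0, 0, 0], "dp": [-0.361, 0.099, -0.122], "hand": 0}])

```text
clock: 6.4
ee_pos: [540.9, -66.1, 150.0]
tool_rot: [0.002, 0.684, 0.73, -0.001]
ft_force: [-0.5, -0.2, -0.4]
opening: 1.002
grip_force: 0.0
```

```bash
python3 - <<'E'
from h import *
s=env.read_state();T=pose(s);print(s['clock'],T.round(3),s['opening'],s['ft_force'])
w=eyes.read_camera('wrist')[:,:,::-1]; cv2.imwrite('pics/w2.png',w)
E
```

```text
6.4 [[-6.50000e-02  9.98000e-01  2.00000e-03  5.40935e+02]
 [ 9.98000e-01  6.50000e-02 -4.00000e-03 -6.61300e+01]
 [-4.00000e-03  2.00000e-03 -1.00000e+00  1.50029e+02]
 [ 0.00000e+00  0.00000e+00  0.00000e+00  1.00000e+00]] 1.002099559399145 [-0.52824536 -0.22981463 -0.38812783]
```

View pics/w2.png

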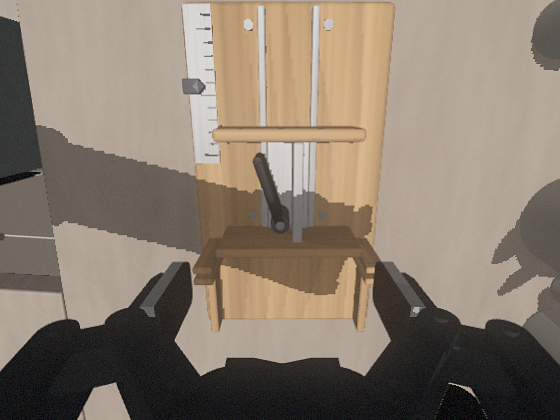

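```bash
python3 - <<'E'
from h import *
s=env.read_state();c=cam('wrist',s)
w=cv2.imread('pics/w2.png')
P=ray(c,[(206,87),(213,135),(366,135),(290,129),(290,142),(297,145),(297,240),(186,5),(393,5),(258,155)],[17,56,56,56,56,57,57,14,14,57])
n=['clip','tL','tR','tout','tin','rib1','rib2','bL','bR','levtip']
for th in [np.arctan2(P[2][1]-P[1][1],P[2][0]-P[1][0]),np.arctan2(-(P[5][0]-P[6][0]),P[5][1]-P[6][1]),np.arctan2(P[8][1]-P[7][1],P[8][0]-P[7][0])]: print(np.degrees(th))
th=np.radians(4.2);G=np.array([[np.cos(th),np.sin(th)],[-np.sin(th),np.cos(th)]])
for a,p in zip(n,P): print(a,p.round(1),(G@p[:2]).round(1))
print('tcp',G@s['ee_pos'][:2],np.degrees(np.arctan2(pose(s)[1,1],pose(s)[0,1])))
c=cam('top')
E
```

```text
3.9994601639656135
4.799182239662432
4.010063069904929
clip [470.7  26.7  17. ] [471.4  -7.8]
tL [484.9  -8.4  56. ] [483.  -43.9]
tR [ 5.982e+02 -5.000e-01  5.600e+01] [596.5 -44.3]
tout [ 5.416e+02 -2.000e-01  5.600e+01] [540.1 -39.9]
tin [542.3  -9.6  56. ] [540.1 -49.3]
rib1 [547.6 -11.3  57. ] [545.3 -51.4]
rib2 [554.1 -87.7  57. ] [ 546.1 -128. ]
bL [454.3  86.3  14. ] [459.4  52.8]
bR [616.   97.6  14. ] [621.5  52.3]
levtip [519.  -20.8  57. ] [516.1 -58.7]
tcp [ 534.3513932  -102.17958695] 3.9648498646740458
```

```bash
python3 - <<'E'
from h import *
T=np.array([[-6.5e-2,.998,.002,540.935],[.998,.065,-.004,-66.130],[-.004,.002,-1,150.029],[0,0,0,1.]])
p=eyes.camera_params('wrist');c=(p['camera_matrix'],p['D'],T@p['hand_eye'])
P=ray(c,[(206,87),(213,135),(366,135),(290,129),(290,142),(297,145),(297,240),(186,5),(393,5),(258,155)],[17,56,56,56,56,57,57,14,14,57])
n=['clip','tL','tR','tout','tin','rib1','rib2','bL','bR','levtip']
for th in [np.arctan2(P[2][1]-P[1][1],P[2][0]-P[1][0]),np.arctan2(-(P[5][0]-P[6][0]),P[5][1]-P[6][1]),np.arctan2(P[8][1]-P[7][1],P[8][0]-P[7][0])]: print(np.degrees(th))
th=np.radians(4.2);G=np.array([[np.cos(th),np.sin(th)],[-np.sin(th),np.cos(th)]])
for a,q in zip(n,P): print(a,q.round(1),(G@q[:2]).round(1))
s=env.read_state();print('tcp',s['ee_pos'],G@s['ee_pos'][:2],s['joint_velocities'].round(3))
E
```

```text
3.756097720398125
4.568219250894439
3.7894326310526814
clip [471.7  23.3  17. ] [472.1 -11.3]
tL [485.7 -11.9  56. ] [483.6 -47.4]
tR [599.2  -4.4  56. ] [597.2 -48.3]
tout [542.5  -3.8  56. ] [540.7 -43.5]
tin [543.2 -13.2  56. ] [540.7 -53. ]
rib1 [548.5 -15.   57. ] [545.9 -55.1]
rib2 [554.6 -91.6  57. ] [ 546.4 -131.9]
bL [455.6  82.9  14. ] [460.4  49.3]
bR [617.4  93.6  14. ] [622.6  48.2]
levtip [519.8 -24.3  57. ] [516.6 -62.3]
tcp [540.3998291  -62.77024867 149.58560672] [ 534.3513932  -102.17958695] [-0.046 -0.012 -0.048  0.021 -0.014  0.007 -0.006]
```

>>> play_rows(steps=[{"dr": [0, 0, 0], "dp": [0.017, 0.005, 0.0], "hand": 0}, {"dr": [0, 0, 0], "dp": [0.017, 0.005, 0.03], "hand": 0}, {"dr": [0, 0, 0], "dp": [0.017, 0.005, 0.06], "hand": 0}, {"dr": [0, 0, 0], "dp": [0.017, 0.005, 0.08], "hand": 0}, {"dr": [0, 0, 0], "dp": [0.017, 0.005, 0.1], "hand": 0}, {"dr": [0, 0, 0], "dp": [0.017, 0.005, 0.115], "hand": 0}, {"dr": [0, 0, 0], "dp": [0.017, 0.005, 0.122], "hand": 0}, {"dr": [0, 0, 0], "dp": [0.017, 0.005, 0.122], "hand": 0}, {"dr": [0, 0, 0], "dp": [0.017, 0.005, 0.122], "hand": 0}, {"dr": [0, 0, 0], "dp": [0.017, 0.005, 0.122], "hand": 0}])

```text
clock: 7.7
ee_pos: [544.2, -42.7, 27.9]
tool_rot: [0.0, 0.68, 0.733, 0.001]
ft_force: [0.2, 0.5, 0.5]
opening: 0.999
grip_force: 0.0
```

>>> play_rows(steps=[{"dr": [0, 0, 0], "dp": [0.005, 0, 0], "hand": 0}, {"dr": [0, 0, 0], "dp": [0.01, 0, 0], "hand": 0}, {"dr": [0, 0, 0], "dp": [0.015, 0, 0], "hand": 0}, {"dr": [0, 0, 0], "dp": [0.02, 0, 0], "hand": 0}, {"dr": [0, 0, 0], "dp": [0.025, 0, 0], "hand": 0}, {"dr": [0, 0, 0], "dp": [0.03, 0, 0], "hand": 0}, {"dr": [0, 0, 0], "dp": [0.035, 0, 0], "hand": 0}, {"dr": [0, 0, 0], "dp": [0.04, 0, 0], "hand": 0}, {"dr": [0, 0, 0], "dp": [0.04, 0, 0], "hand": 0}, {"dr": [0, 0, 0], "dp": [0.04, 0, 0], "hand": 0}])

```text
clock: 8.95
ee_pos: [540.9, -2.4, 27.3]
tool_rot: [-0.0, 0.68, 0.733, 0.0]
ft_force: [1.5, -2.2, -1.1]
opening: 1.0
grip_force: 1.6
```

```bash
cat > m.py <<'E'
from h import *
import sys
s=env.read_state();w=eyes.read_camera('wrist')[:,:,::-1];t=eyes.read_camera('top')[:,:,::-1]
sd=eyes.read_camera('side')[:,:,::-1]
th=np.radians(4.2);G=np.array([[np.cos(th),np.sin(th)],[-np.sin(th),np.cos(th)]])
print(s['clock'],s['ee_pos'],G@s['ee_pos'][:2],s['ft_force'].round(1),s['opening'],s['grip_force'],s['joint_velocities'].round(3),np.degrees(np.arctan2(pose(s)[1,1],pose(s)[0,1])))
np.save('T.npy',pose(s))
C=np.zeros((600,800,3),np.uint8);C[:420,:560]=w;C[420:590,:270]=cv2.resize(t[190:275,240:375],None,fx=2,fy=2)
q=cv2.resize(sd[160:275,255:350],None,fx=4,fy=4,interpolation=cv2.INTER_CUBIC);C[:230,560:]=cv2.resize(sd[160:275,255:350],None,fx=2,fy=2)[:,:240].copy() if 0 else C[:230,560:]
C[420:600,290:560]=cv2.resize(sd[165:255,240:375],None,fx=2,fy=2)
cv2.imwrite(f'pics/{sys.argv[1]}.png',C);cv2.imwrite('raw_w.png',w)
E
python3 m.py m1
```

```text
8.95 [540.87193309  -2.40657803  27.32514966] [539.24315576 -42.01260036] [ 1.5 -2.2 -1.1] 0.9996748010948863 1.565798968076706 [ 0.003  0.001 -0.001  0.003  0.    -0.001  0.   ] 4.281114729190522
```

View pics/m1.png

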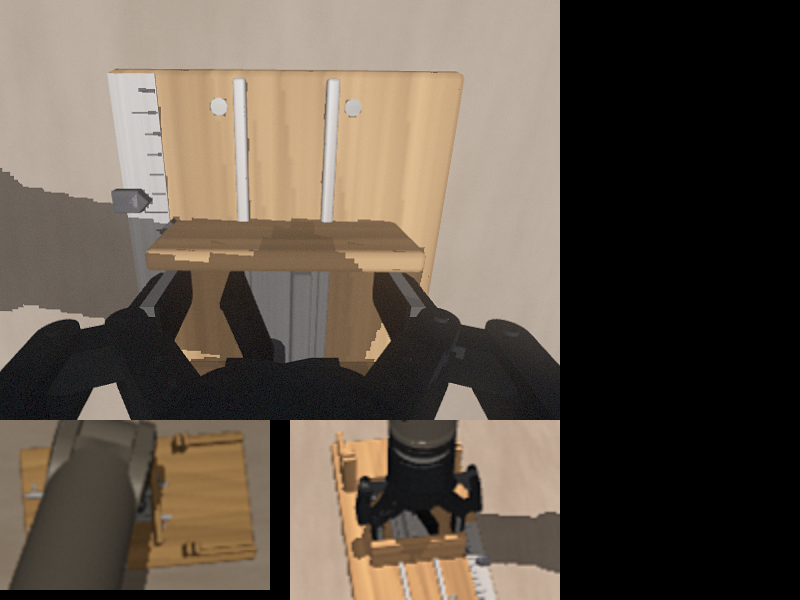

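The fingers are against the T-bar. The clip point is at (151,201), the pointer wedge at about (160,231), and the T-bar top spans rows 249–270.

```bash
cat > d.py <<'E'
from h import *
import sys,json
T=np.load('T.npy');p=eyes.camera_params('wrist');c=(p['camera_matrix'],p['D'],T@p['hand_eye'])
a=json.loads(sys.argv[1]);P=ray(c,[x[:2] for x in a],[x[2] for x in a])
th=np.radians(4.2);G=np.array([[np.cos(th),np.sin(th)],[-np.sin(th),np.cos(th)]])
print((P[:,:2]@G.T).round(1),'tcp',(G@T[:2,3]).round(1))
E
python3 d.py '[[151,201,17],[160,231,21],[286,249,56],[286,270,56]]'
python3 -c "
import cv2;w=cv2.imread('raw_w.png');cv2.imwrite('pics/z1.png',cv2.resize(w[185:280,100:220],None,fx=6,fy=6,interpolation=cv2.INTER_CUBIC))"
```

```text
[[471.7 -11. ]
 [476.2 -25.9]
 [540.5 -19.7]
 [540.5 -29. ]] tcp [539.2 -42. ]
```

View pics/z1.png

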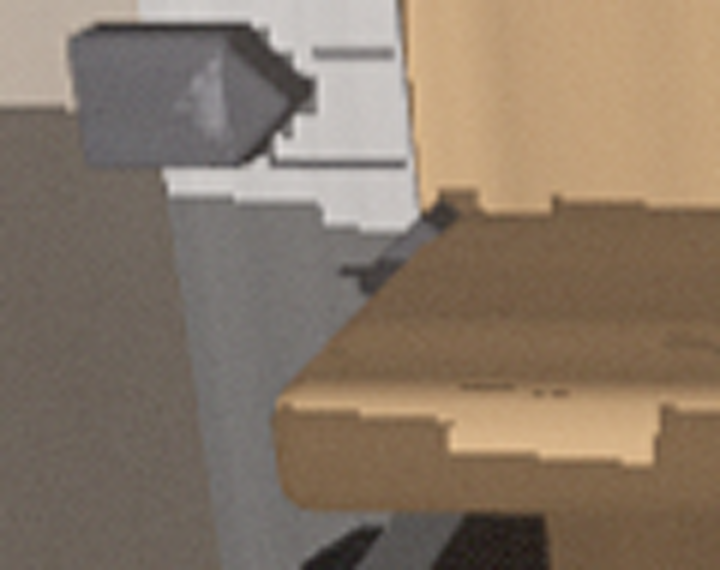

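>>> play_rows(steps=[{"dr": [0, 0, 0], "dp": [0.003, 0.0005, 0], "hand": 0}, {"dr": [0, 0, 0], "dp": [0.006, 0.0005, 0], "hand": 0}, {"dr": [0, 0, 0], "dp": [0.009, 0.0005, 0], "hand": 0}, {"dr": [0, 0, 0], "dp": [0.012, 0.0005, 0], "hand": 0}, {"dr": [0, 0, 0], "dp": [0.014, 0.0005, 0], "hand": 0}, {"dr": [0, 0, 0], "dp": [0.0145, 0.0005, 0], "hand": 0}, {"dr": [0, 0, 0], "dp": [0.0145, 0.0005, 0], "hand": 0}, {"dr": [0, 0, 0], "dp": [0.0145, 0.0005, 0], "hand": 0}, {"dr": [0, 0, 0], "dp": [0.0145, 0.0005, 0], "hand": 0}, {"dr": [0, 0, 0], "dp": [0.0145, 0.0005, 0], "hand": 0}])

```text
clock: 10.35
ee_pos: [540.0, 11.8, 27.3]
tool_rot: [-0.0, 0.68, 0.733, -0.0]
ft_force: [-1.3, -3.3, 2.4]
opening: 1.002
grip_force: 1.8
```

```bash
python3 m.py m2; python3 -c "
import cv2;w=cv2.imread('raw_w.png');cv2.imwrite('pics/z2.png',cv2.resize(w[185:280,100:220],None,fx=6,fy=6,interpolation=cv2.INTER_CUBIC))"
```

```text
10.35 [539.96767209  11.83998983  27.27466195] [539.38471612 -27.73806554] [-1.3 -3.3  2.4] 1.0024839324789718 1.753410514450593 [ 0.     0.001  0.    -0.001 -0.001 -0.     0.   ] 4.262055575552893
```

View pics/z2.png

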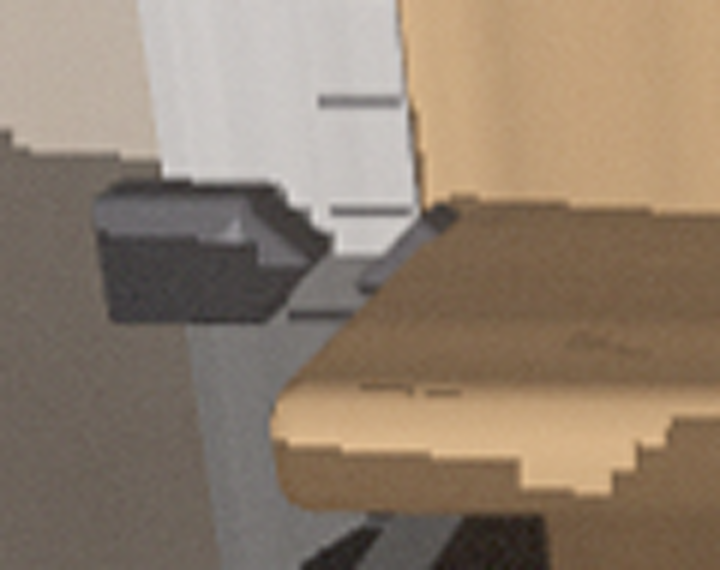

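```bash
python3 d.py '[[155.5,224.5,20],[153.5,229,14],[160,231.5,21],[286,249,56],[286,270,56]]'
```

```text
[[474.   -8.4]
 [470.  -13.2]
 [476.3 -11.9]
 [540.7  -5.4]
 [540.7 -14.7]] tcp [539.4 -27.7]
```

>>> play_rows(steps=[{"dr": [0, 0, 0], "dp": [0.0007, 0.0003, 0], "hand": 0.3}, {"dr": [0, 0, 0], "dp": [0.0007, 0.0003, 0], "hand": 0.4}, {"dr": [0, 0, 0], "dp": [0.0007, 0.0003, 0], "hand": 0.5}, {"dr": [0, 0, 0], "dp": [0.0007, 0.0003, 0], "hand": 0.6}, {"dr": [0, 0, 0], "dp": [0.0007, 0.0003, 0], "hand": 0.7}, {"dr": [0, 0, 0], "dp": [0.0007, 0.0003, 0], "hand": 0.8}, {"dr": [0, 0, 0], "dp": [0.0007, 0.0003, 0], "hand": 1}, {"dr": [0, 0, 0], "dp": [0.0007, 0.0003, 0], "hand": 1}, {"dr": [0, 0, 0], "dp": [0.0007, 0.0003, 0], "hand": 1}, {"dr": [0, 0, 0], "dp": [0.0007, 0.0003, 0], "hand": 1}], force=50)

```text
clock: 11.75
ee_pos: [542.0, 12.7, 27.6]
tool_rot: [0.001, 0.681, 0.732, 0.001]
ft_force: [4.4, -4.5, 2.2]
opening: 0.227
grip_force: 52.9
```

```bash
python3 m.py m3; python3 -c "
import cv2;w=cv2.imread('raw_w.png');C=cv2.imread('pics/m3.png');C[0:285,440:800]=cv2.resize(w[185:280,100:220],None,fx=3,fy=3,interpolation=cv2.INTER_CUBIC);cv2.imwrite('pics/m4.png',C)"
```

```text
11.75 [541.98895948  12.71441537  27.60441636] [541.46461664 -27.01402374] [ 4.4 -4.5  2.2] 0.22723633815618785 52.92533006519079 [-0.    -0.001 -0.002  0.001 -0.     0.001 -0.004] 4.144149700926518
```

View pics/m4.png

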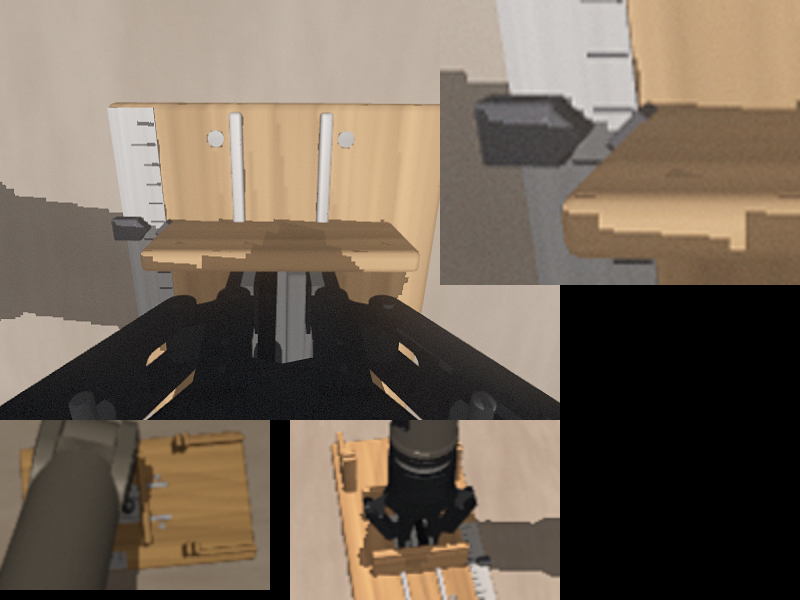

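The lever now lies along the rib and the grip holds at 53 N. The pointer, near (156,232), is within about 1 mm of the clip point near (150,229).

```bash
python3 d.py '[[149.5,229.5,20],[150.7,227,14],[156,232.3,21],[280,249,56],[280,270,56]]'; python3 -c "
from plant import hand_in
print(hand_in())"
```

```text
[[472.6 -10.4]
 [470.7 -11.3]
 [476.3 -11.5]
 [540.3  -4.8]
 [540.3 -14.2]] tcp [541.5 -27. ]
the job is handed in; nothing more can be done
None
```

I pressed the round, square and long keys fully down in that order, then drew the leg out until its pointer was within about 1 mm of the mark by camera measurement. Closing the fingers there shut the lever against the rib, and I handed the job in at about 12 s, still gripping the leg, without moving the arm near the jar, shaker or egg cup; no verdict came back.

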